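Load the specimen stage and set its reflector

ROBOT

A 7-joint arm with a two-finger parallel gripper is mounted at the origin on the work surface. World frame = base frame: x ahead of the robot, y to its left, z up, the work surface at z = 0. Lengths are in m, angles in rad, forces in N, time in s.
With the tool pointing down it reaches from about 0.4 to 0.875 m from the base axis. Payload 4.4 kg.
Tool frame: the origin (TCP) lies on the mounting face of the last link; the fingertips stand 173 mm ahead of it and the grasp point (between the pads) lies 155 mm ahead of it (bot.hold_point_z is the distance from the TCP to the grasp point, in m); z points along the fingers, y is the line along which they close (so a half turn about z gives the same grasp; the last joint's range is limited). The gripper opens to 85 mm and grips with 20 to 120 N. Pads are 22 mm wide; open, the fingers measure 114 mm over their backs; the gripper's body (76 mm by 85 mm) begins 54 mm behind the grasp point. The pads swing forward as they close: fully open they stand 13 mm farther back than shut.
Start: joints at [1.231, 0.628, 0.038, 1.517, -0.027, 0.996, -0.02], TCP at [0.176, -0.626, 0.405] pointing down, gripper open.
Joint ranges: [-3.06, 3.06], [-0.37, 2.12], [-1.25, 1.32], [0.18, 2.47], [-1.1, 4.24], [0.23, 1.98], [-2.94, 2.94]. Speed limits (rad/s): [2.57, 2.57, 3.14, 3.14, 3.14, 3.14, 3.14].

INTERFACE

Orientations are given as a unit quaternion [w, x, y, z].
In Python, from workcell import bot gives the robot as it stands.
- The arm moves only by the shell command python3 -m jog 'ROWS' [OPENING] [FORCE]. ROWS is text: rows parted by semicolons, each of 4 numbers parted by spaces: the shift along the tool's x, y, z in units of 50 cm (1.0 is 50 cm), then the turn about the tool's z in units of 2 pi rad (1.0 is 2 pi rad). A call has 1 to 10 rows; each row shifts and turns the commanded pose from where the row before left it, along the tool's axes as they then stand; what a row does not reach is not made up. A row lasts 1/10 s, in which the tool goes at most 50 mm and 8.59 degrees, less where a joint would pass 70% of its speed; a pose out of reach is approached as far as the arm can. A call with a number of a shift or a turn outside -1 to 1 is refused whole. A call with a gripper value outside its range is refused whole. OPENING is the opening, from 0 (shut) to 1 (fully open), set as the call begins (- or left out, the last holds). The fingers move at their own pace and stop on an object; FORCE is the grip in N (left out, the last holds). Time passes only in rows, so rows that do not move let the fingers close. It gives the time, the measured TCP pose, the force, the opening and the grip force at its end, in the units of the state.
- bot.read_state(): the state, without advancing time (a new reading comes with each control period).
- bot.grab_frame(name): name is "scene" or "side" or "wrist"; returns the picture (384x512x3 uint8, blue, green, red); there is no depth.
- bot.camera_params(name): a dict with "fx", "fy", "cx", "cy" (pixels), "origin" and "orientation" of the camera in the world. Camera axes: x right, y up, looking along -z (the intrinsics and any distortion apply to the point x, -y, -z); pixel columns grow to the right and rows downward; lengths in m; the calibration is good to about 2 mm. A picture is of the moment at which its call begins: read the wrist's pose just before it. camera_params takes no time and is no camera call; for the wrist camera it gives the pose at the moment of the call.
- bot.close_job(): hands the job in; it is judged then, once.
The state is a dict: "clock": time; "joint_positions": joint angles; "qvel": joint speeds; "effort": joint torques, N m; "position": TCP position; "orientation": TCP orientation; "contact_force": force on the tool from outside, world axes, zero at the start; "moment": the same for the moment, N m; "width": finger opening in m; "grasp_force": force on a finger pad.
Only numpy, scipy, OpenCV 4.12 (cv2) and the standard library are available. Lean on these libraries where they do the work, as an engineer would, in place of code of your own. Each camera call takes 0.05 s, during which the arm holds its last target. There are 200 camera calls.

TASK

Take the one specimen carrier that fits through the gate of the black viewing stage, and slide it nose first under the bridge until its nose is fully home against the stop. Then fold the hinged white reflector over it so that it leans at 45 degrees, level with the sloping bar of the cheek beside it, and let go. Leave the other two carriers, the small vial and the glass dish where they are.

Things in the scene. Friction and masses are not known exactly. Their poses are not given: they have to be found in the camera images.
- stage: Black viewing stage, fixed: base plate 170 mm (its x) by 250 mm (its y, -120 to +130), 20 mm thick. Origin on the desk surface, mid channel; at yaw 0 +x points away from the robot, +y left; +z up. A carrier is laid on the flat at y below 10 mm and slid in +y through the gate. Flared lead-in rails, 10 mm tall, run from y -35 to 11 mm, 70 mm apart narrowing to 44.
- gate (a point): Gate mouth: on the base plate's top (20 mm above the desk), mid opening, at the entry face (stage y 10 mm). Two aluminium posts and a bridge, 12 mm deep; opening 44 mm wide (stage x -22 to 22), 17 mm high over the base plate; bridge top 47 mm above the desk. Straight rails 44 mm apart follow. Axes as the stage.
- stage_stop (a point): Middle of the face of the aluminium stop block at the end of the channel, on the base plate's top (20 mm above the desk), stage y = 60 mm. A carrier that is home has its nose point here. Axes as the stage.
- reflector_hinge (a point): Point on the hinge axis of the white reflector panel, middle of its width. The axis runs along the stage's x at stage y 100 mm, 35 mm above the desk. Panel 115 mm wide, 4 mm thick, reaching 10 to 110 mm from the axis. Axes as the stage.
- reflector_rod (a point): Centre of the reflector's steel grip rod: 10 mm diameter, 90 mm long, parallel to the hinge axis and 145 mm from it, held by two thin arms 42 mm either side of its middle, 35 mm beyond the panel's free edge. It can be pinched from above and may turn between the fingers.
- cheek_top (a point): Top end of the cheek, a thin fixed aluminium bar beside the panel at stage x 80 mm: its centre line rises at 45 degrees from the hinge axis toward stage -y, 100 mm long; this point is on that line, 106 mm above the desk at stage y 29 mm. It shows the slope wanted; it does not stop the panel.
- reflector (a joint): Lean of the reflector in rad: 0 = upright, positive = folded over the stage (toward the stage's -y, over the carrier), negative = leaning back away from it; free from -0.75 to 1.25; 0.785 is 45 degrees. The hinge is stiff: it stays where it is left, and it takes about 2 N at the rod to move it. There is no stop or click at 45 degrees.
- carrier_a: Grey specimen carrier, the one that fits the gate: flat slab 40 mm wide, 100 mm long, 12 mm thick, about 0.12 kg, with a grip fin on top. Origin: centre of the underside. Its own +y points along its length to the nose (the slightly narrowed end), +z up.
- carrier_a_nose (a point): Middle of carrier_a's nose end, on its underside (50 mm ahead of its origin).
- carrier_a_fin (a point): Grip fin on its top near the tail: an upright plate 12 mm thick (along the carrier's x), 30 mm long (along y), 30 mm tall, its length centred 32 mm behind the carrier's middle. Point: centre of carrier_a's fin, 27 mm above the carrier's underside. Axes as the carrier.
- carrier_b: Grey specimen carrier of the same make but too wide for the gate: 58 mm wide, 100 mm long, 12 mm thick, same fin. Leave it. Origin: centre of the underside. Its own +y points along its length to the nose (the slightly narrowed end), +z up.
- carrier_c: Grey specimen carrier of the same make but too thick for the gate: 40 mm wide, 100 mm long, 27 mm thick, same fin. Leave it. Origin: centre of the underside. Its own +y points along its length to the nose (the slightly narrowed end), +z up.
- vial: Small capped specimen vial, 28 mm diameter, 50 mm tall, upright near the carriers. Leave it. Origin: centre of its underside.
- dish: Shallow glass dish, 90 mm diameter, 18 mm tall. Leave it. Origin: centre of its underside.
Mind the look-alikes: they are no part of the job. Leave any blue or orange look-alike of the carrier_a alone.

How it is judged:
By the outcome, as a careful person would: the job done as asked, in the order asked, and still so for the second after the job is handed in, with the robot touching nothing.
It also fails if it takes over 58 s, if anything falls off the work surface, if the arm or the gripper's body presses on something with over 40 N, if the wrist force passes 120 N, or if a joint passes its speed limit or range.

## Working session

There is one attempt and no reset: what is moved stays moved. The work goes in short steps, Python scripts to look and compute and a shell command to move; the robot and the scene stay as the last step left them, time stands still between calls to the robot, and variables do not carry over. Pictures are saved under pics/ and viewed, at most 14 in all, crops included, and the job is handed in when it is done.

```bash
ls; mkdir -p pics
cat > h.py <<'E'
import numpy as np, cv2
from workcell import bot
from scipy.spatial.transform import Rotation as R
def rot(q): return R.from_quat([q[1],q[2],q[3],q[0]]).as_matrix()
def ray(c,u,v):
    d=rot(c["orientation"])@np.array([(u-c["cx"])/c["fx"],-(v-c["cy"])/c["fy"],-1.0])
    return np.array(c["origin"]),d
def onz(c,u,v,z):
    o,d=ray(c,u,v); return o+d*(z-o[2])/d[2]
def proj(c,p):
    q=rot(c["orientation"]).T@(np.array(p)-np.array(c["origin"]))
    return np.array([c["cx"]+c["fx"]*q[0]/-q[2], c["cy"]-c["fy"]*q[1]/-q[2]])
E
python3 - <<'E'
from h import *
s=bot.read_state(); print({k:np.round(v,3) for k,v in s.items()})
for n in("scene","side","wrist"):
    print(n,bot.camera_params(n)); f=bot.grab_frame(n); cv2.imwrite(f"pics/{n}0.png",f)
a=cv2.imread("pics/scene0.png");b=cv2.imread("pics/side0.png")
E
```

```text
pics
{'clock': np.float64(0.0), 'joint_positions': array([ 1.231,  0.629,  0.038,  1.518, -0.027,  0.996, -0.02 ]), 'qvel': array([-0.   ,  0.001,  0.   , -0.001,  0.   , -0.   , -0.001]), 'effort': array([ 0.0000e+00, -5.6340e+01,  1.2270e+00, -1.9344e+01,  1.1000e-02,
        1.1000e-02, -0.0000e+00]), 'position': array([ 0.176, -0.625,  0.404]), 'orientation': array([-0.001,  0.991,  0.136, -0.   ]), 'contact_force': array([-0.084, -0.015, -0.783]), 'moment': array([-0.01 ,  0.002,  0.014]), 'grasp_force': np.float64(0.0), 'width': np.float64(0.085)}
scene {'fx': 470.6914264131703, 'fy': 470.6914264131703, 'cx': 256.31966822290553, 'cy': 191.15486579941478, 'origin': array([ 1.30493523, -0.40779395,  1.00802551]), 'orientation': array([0.78876805, 0.32059122, 0.19367347, 0.487398  ])}
side {'fx': 426.59082626105806, 'fy': 426.59082626105806, 'cx': 260.9737134796978, 'cy': 189.40511743169753, 'origin': array([ 0.3609593 , -0.68194044,  0.91161716]), 'orientation': array([ 0.92807177,  0.34311518, -0.05567793, -0.13362157])}
wrist {'fx': 300.98411783989474, 'fy': 300.98411783989474, 'cx': 255.8958489857613, 'cy': 193.98060886058954, 'origin': array([ 0.23919894, -0.60773652,  0.37333499]), 'orientation': array([ 0.79006389, -0.10470259,  0.08086189, -0.5985798 ])}
```

View pics/scene0.png

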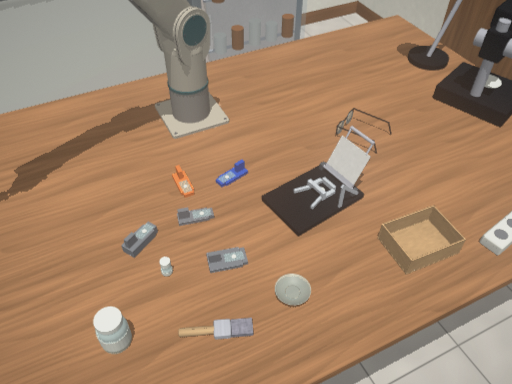

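View pics/side0.png

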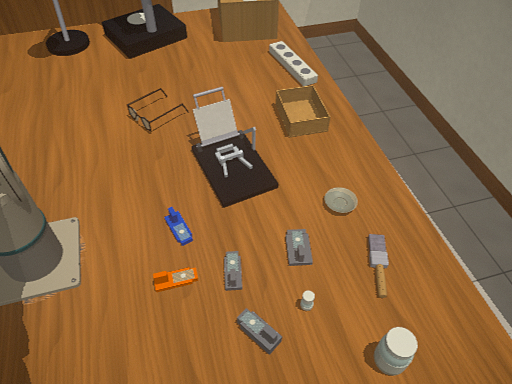

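Scene: the arm is at the top and the stage at (313,197). There are three grey carriers, at (195,216), (140,239) and (227,259), with the blue one at (232,174) and the orange one at (183,182). In the side view the grey carriers are at (233,270), (258,330) and (298,246). Next is an enlarged crop to tell them apart.

Run:
```python
from h import *
a=cv2.imread("pics/scene0.png");b=cv2.imread("pics/side0.png")
A=cv2.resize(a[190:290,110:260],(600,400),interpolation=cv2.INTER_CUBIC)
cv2.imwrite("pics/cA.png",A)
L=cv2.resize(b[220:360,205:335],(390,420),interpolation=cv2.INTER_CUBIC)
S=cv2.resize(b[75:215,180:290],(330,420),interpolation=cv2.INTER_CUBIC)
cv2.imwrite("pics/cB.png",np.hstack([L,S]))
cv2.imwrite("pics/cC.png",cv2.resize(a[100:240,250:400],(750,600)[:2],interpolation=cv2.INTER_CUBIC)[:600])
```

```text
(no output)
```

View pics/cA.png

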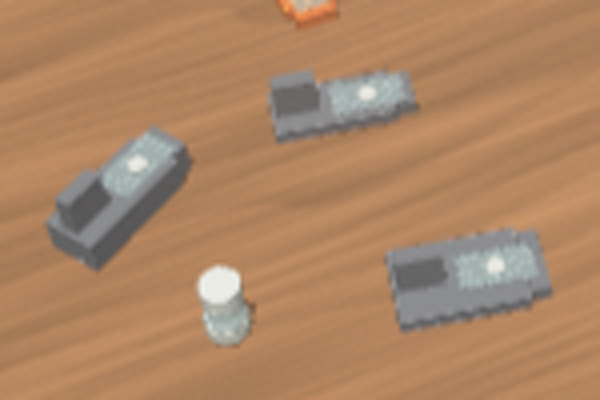

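View pics/cB.png

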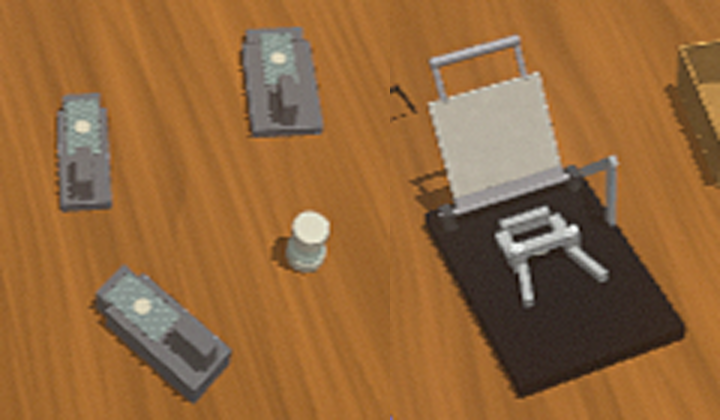

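Grey candidates (scene px): (195,216) is narrow and thin; (140,239) has a tall side face, so it is the thick carrier c; (227,259) is wide, so it is carrier b. Carrier_a is the one at scene (195,216), side (233,270), since it is both narrow and thin. The crop confirms this. The reflector leans back slightly, and its hinge is at the far end of the stage.

Run:
```python
from h import *
cs={n:bot.camera_params(n) for n in("scene","side")}
c=cs["side"]
for nm,pts,z in [("plate farL,nearL,nearR",[(192.3,145.7),(223,203),(277.5,182)],.02),("carr topslab tailL tailR noseR noseL",[(225,288),(241.7,288),(239,251.7),(227,251.7)],.012)]:
    print(nm); print(np.round([onz(c,u,v,z)[:2] for u,v in pts],3))
c=cs["scene"]
# scene crop A scale 4 off (110,190)
pts=[(270,104),(278,137),(417,108),(408,74)]
print("scene carr tailL.., tailR, noseR, noseL");print(np.round([onz(c,110+x/4,190+y/4,.012)[:2] for x,y in pts],3))
f=cv2.imread("pics/scene0.png")
m=(f.max(2)<50).astype(np.uint8); m=cv2.morphologyEx(m,cv2.MORPH_OPEN,np.ones((3,3)))
m[:,:250]=0;m[:150]=0;m[:,380:]=0
k=max(cv2.findContours(m,0,2)[0],key=cv2.contourArea); h=cv2.convexHull(k)
p=cv2.approxPolyDP(h,4,True)[:,0]
print("scene plate",[(tuple(map(int,q)),np.round(onz(c,*q,.02)[:2],3)) for q in p])
# triangulate rod ends: side and scene
def tri(a,b):
    o1,d1=ray(cs["side"],*a);o2,d2=ray(cs["scene"],*b)
    t=np.linalg.lstsq(np.c_[d1,-d2],o2-o1,rcond=None)[0];return np.round((o1+t[0]*d1+o2+t[1]*d2)/2,3),np.linalg.norm(o1+t[0]*d1-o2-t[1]*d2)
w=bot.camera_params("wrist"); s=bot.read_state()
T=rot(s["orientation"]);print("cam in tool",T.T@(np.array(w["origin"])-s["position"]),"\n",T.T@rot(w["orientation"]),"\nT",T.round(3))
```

```text
plate farL,nearL,nearR
[[0.441 0.273]
 [0.479 0.031]
 [0.643 0.063]]
carr topslab tailL tailR noseR noseL
[[ 0.426 -0.21 ]
 [ 0.463 -0.221]
 [ 0.482 -0.123]
 [ 0.454 -0.115]]
scene carr tailL.., tailR, noseR, noseL
[[ 0.438 -0.21 ]
 [ 0.468 -0.215]
 [ 0.487 -0.119]
 [ 0.455 -0.112]]Traceback (most recent call last):
  File "<stdin>", line 13, in <module>
ValueError: max() iterable argument is empty
```

View pics/cC.png

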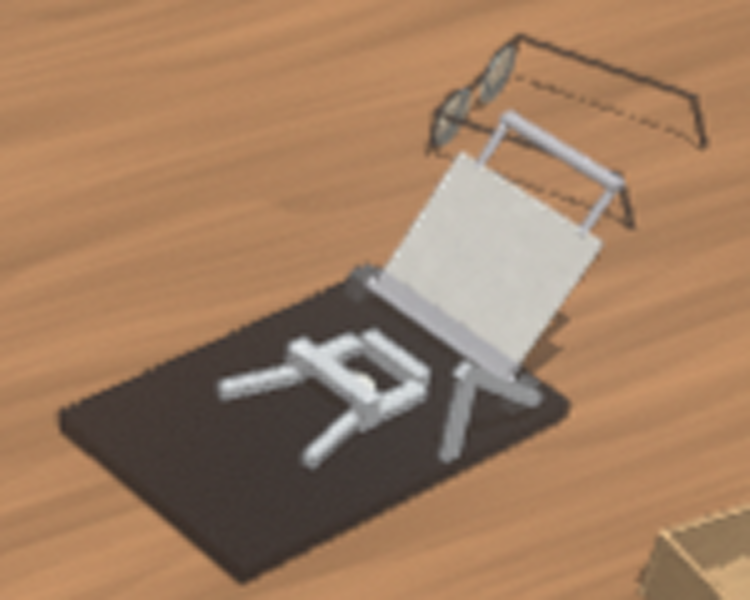

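Crop of the stage: plate corners at scene (262,197), (298,233) and (364,194). Gate bridge around (317,189). Rod ends at scene (352,127) and (374,143), side (194,96) and (223,88).

Run:
```python
from h import *
cs={n:bot.camera_params(n) for n in("scene","side")}
c=cs["scene"]
C=lambda x,y:(250+x/5,100+y/4.2857)
P=np.array([onz(c,*C(x,y),.02)[:2] for x,y in[(60,412),(242,570),(568,403)]]);print("plate nL nR fR",P.round(3))
def tri(a,b):
    o1,d1=ray(cs["side"],*a);o2,d2=ray(c,*b)
    t=np.linalg.lstsq(np.c_[d1,-d2],o2-o1,rcond=None)[0];return np.round((o1+t[0]*d1+o2+t[1]*d2)/2,3),np.linalg.norm(o1+t[0]*d1-o2-t[1]*d2)
B=lambda x,y:(180+(x-390)/3,75+y/3)
print(tri(B(433,63),C(508,118)),tri(B(520,40),C(620,183)), "cheek",tri(B(614,162),C(465,370)))
# stage from plate corners: scene & side
for nm,nL,nR,far,fl in[("scene",P[0],P[1],P[2],1),("side",np.array([.479,.031]),np.array([.643,.063]),np.array([.441,.273]),-1)]:
    y=(far-(nR if fl>0 else nL));y/=np.linalg.norm(y);x=np.array([y[1],-y[0]]);x2=(nR-nL);x2/=np.linalg.norm(x2)
    print(nm,"yaw y",np.degrees(np.arctan2(-y[0],y[1])),"yaw x",np.degrees(np.arctan2(x2[1],x2[0])),"origin",(nL+nR)/2+.12*y)
w=bot.camera_params("wrist"); s=bot.read_state()
T=rot(s["orientation"]);print("cam in tool",T.T@(np.array(w["origin"])-s["position"]),"\n",(T.T@rot(w["orientation"])).round(3),"\nT",T.round(3))
```

```text
plate nL nR fR [[0.481 0.033]
 [0.646 0.059]
 [0.605 0.302]]
(array([0.472, 0.325, 0.16 ]), np.float64(0.002339710777582939)) (array([0.559, 0.338, 0.162]), np.float64(0.005982361200326983)) cheek (array([0.617, 0.207, 0.102]), np.float64(0.004306364205650574))
scene yaw y 9.594610694091223 yaw x 8.739308570560619 origin [0.54367848 0.16419286]
side yaw y 8.923988443631394 yaw x 11.04094018032373 origin [0.54238512 0.1655474 ]
cam in tool [6.59326565e-02 9.27737651e-05 3.05722990e-02] 
 [[-0.     0.965  0.262]
 [ 1.    -0.     0.001]
 [ 0.001  0.262 -0.965]] 
T [[ 0.963  0.27  -0.   ]
 [ 0.27  -0.963  0.001]
 [-0.    -0.001 -1.   ]]
```

```bash
python3 -m jog '.055 -.048 .014 0;.055 -.048 .014 0;.055 -.048 .014 0;.055 -.048 .014 0;.055 -.048 .014 0;.055 -.048 .014 0;.055 -.048 .014 0;.055 -.048 .014 0;.055 -.048 .014 0;.055 -.048 .014 0' 1 40
python3 -m jog '.053 -.049 .015 0;.053 -.049 .015 0;.053 -.049 .015 0;.053 -.049 .015 0;0 0 0 -.022;0 0 0 -.022;0 0 0 -.022;0 0 0 -.022;0 0 0 -.022;0 0 0 -.022'
python3 -m jog '0 0 0 -.021;0 0 0 -.020;0 0 0 0;0 0 0 0'
python3 - <<'E'
from h import *
s=bot.read_state();w=bot.camera_params("wrist");f=bot.grab_frame("wrist");cv2.imwrite("pics/w1.png",f)
import json;json.dump({k:np.array(v).tolist() for k,v in w.items()},open("w1.json","w"))
print(s["clock"],s["position"],rot(s["orientation"]).round(4))
E
```

```text
clock: 1.15
position: [0.3762, -0.3191, 0.3344]
orientation: [-0.0, 0.991, 0.136, 0.0]
contact_force: [0.6, -0.4, -0.6]
width: 0.0857
grasp_force: 0.0
clock: 2.15
position: [0.4512, -0.1974, 0.3046]
orientation: [-0.0, 0.85, 0.526, -0.0]
contact_force: [-0.2, -0.1, -0.4]
width: 0.0854
grasp_force: 0.0
clock: 2.55
position: [0.4511, -0.1975, 0.3046]
orientation: [-0.0, 0.778, 0.628, 0.0]
contact_force: [-0.1, 0.5, 0.3]
width: 0.0856
grasp_force: 0.0
2.55 [ 0.45113342 -0.1975188   0.30461857] [[ 2.116e-01  9.773e-01 -1.000e-04]
 [ 9.773e-01 -2.116e-01  2.000e-04]
 [ 2.000e-04 -2.000e-04 -1.000e+00]]
```

View pics/w1.png

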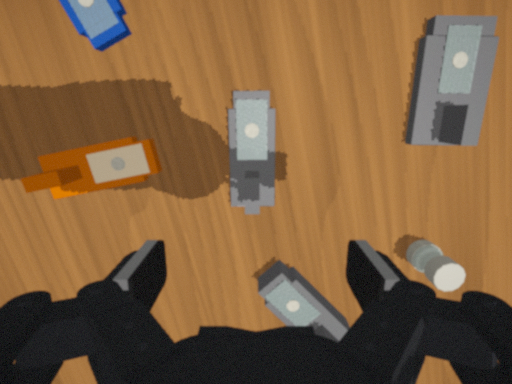

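The wrist view shows carrier_a at (252,150) with its nose up and its fin at about (252,190). Slab edges are at columns ~229 and ~274.

Run:
```python
from h import *
import json
c=json.load(open("w1.json"));f=cv2.imread("pics/w1.png").astype(int)
sat=cv2.cvtColor(f.astype(np.uint8),cv2.COLOR_BGR2HSV)[...,1]
m=(sat<70).astype(np.uint8);m[:,:205]=0;m[:,300:]=0;m[:80]=0;m[220:]=0
m=cv2.morphologyEx(m,cv2.MORPH_OPEN,np.ones((3,3)))
L=[];Rr=[]
for v in range(120,200,4):
    u=np.where(m[v])[0];L.append(onz(c,u.min()-.5,v,.012));Rr.append(onz(c,u.max()+.5,v,.012))
    if v%20==0:print(v,u.min(),u.max())
L=np.array(L);Rr=np.array(Rr)
for E in(L,Rr):
    p=np.polyfit(E[:,1],E[:,0],1);print("yaw",np.degrees(np.arctan(-p[0])),"x at y=-.197",np.polyval(p,-.197))
rows=np.where(m[:,245:260].sum(1)>8)[0];print(rows.min(),rows.max())
print("nose",onz(c,252,rows.min()-.5,.012),"tailcorners",onz(c,232,207,.012),onz(c,272,207,.012))
for v in range(160,216,3):print(v,m[v,236:270:1].sum(),f[v,252],f[v,240])
```

```text
120 228 274
140 229 274
160 230 274
180 230 273
yaw -11.765326969658066 x at y=-.197 0.4269783883925958
yaw -11.561052409926917 x at y=-.197 0.46763254870735393
91 213
nose [ 0.46525995 -0.11511722  0.012     ] tailcorners [ 0.42573739 -0.20968854  0.012     ] [ 0.46142494 -0.21741721  0.012     ]
160 34 [116 115 112] [121 121 117]
163 34 [90 88 89] [91 91 91]
166 34 [90 90 89] [91 90 91]
169 34 [86 88 88] [90 91 89]
172 34 [69 68 72] [90 89 90]
175 34 [71 69 72] [88 88 87]
178 34 [82 81 81] [89 87 88]
181 34 [87 88 86] [87 87 86]
184 34 [90 89 90] [93 92 93]
187 34 [89 88 89] [91 91 89]
190 34 [88 86 88] [91 89 92]
193 34 [89 89 90] [90 89 90]
196 34 [90 87 89] [81 81 84]
199 34 [90 88 89] [91 90 90]
202 34 [136 136 138] [129 128 129]
205 34 [141 141 141] [145 147 152]
208 15 [141 142 141] [ 68 122 170]
211 15 [140 139 138] [ 67 120 171]
214 0 [104 128 159] [ 67 122 172]
```

```bash
python3 -m jog '.002 -.008 .039 -.0014;0 0 .039 0;0 0 .039 0;0 0 .039 0;0 0 .039 0;0 0 .038 0;0 0 0 0;0 0 0 0' 0.6
python3 -m jog '0 0 0 0;0 0 0 0;0 0 0 0;0 0 0 0;0 0 0 0;0 0 0 0;0 0 0 0;0 0 0 0' 0 60
```

```text
clock: 3.4
position: [0.4476, -0.1954, 0.1883]
orientation: [-0.0, 0.775, 0.632, -0.0]
contact_force: [-0.0, -0.1, 1.0]
width: 0.0515
grasp_force: 0.0
clock: 4.2
position: [0.4479, -0.1958, 0.1892]
orientation: [0.001, 0.775, 0.632, 0.0]
contact_force: [-0.6, 0.1, 6.4]
width: 0.0109
grasp_force: 59.5
```

```bash
python3 -m jog '0 0 -.042 0;0 0 -.04 0;0 0 -.04 0;.0635 .0163 0 0;.0635 .0163 0 0;.0635 .0163 0 0;.0635 .0163 0 0;.0635 .0163 0 0;.0635 .0163 0 0;.0635 .0163 0 0'
python3 -m jog '.0635 .0163 0 0;0 0 0 -.02;0 0 0 -.02;0 0 0 -.018;0 0 0 0;0 0 0 0;0 0 0 0'
python3 - <<'E'
from h import *
s=bot.read_state();w=bot.camera_params("wrist");f=bot.grab_frame("wrist");cv2.imwrite("pics/w2.png",f)
g=bot.grab_frame("side");cv2.imwrite("pics/s2.png",g)
import json;json.dump({k:np.array(v).tolist() for k,v in w.items()},open("w2.json","w"))
print(s["clock"],s["position"],rot(s["orientation"]).round(4))
E
```

```text
clock: 5.2
position: [0.5481, 0.012, 0.2495]
orientation: [0.0, 0.775, 0.632, 0.0]
contact_force: [0.0, 0.3, -0.4]
width: 0.0108
grasp_force: 58.7
clock: 5.9
position: [0.5621, 0.0401, 0.2493]
orientation: [0.0, 0.648, 0.762, -0.0]
contact_force: [0.2, -0.2, -1.4]
width: 0.011
grasp_force: 58.6
5.9 [0.56210655 0.04010875 0.24932097] [[-1.603e-01  9.871e-01  1.000e-04]
 [ 9.871e-01  1.603e-01 -2.000e-04]
 [-2.000e-04  1.000e-04 -1.000e+00]]
```

View pics/w2.png

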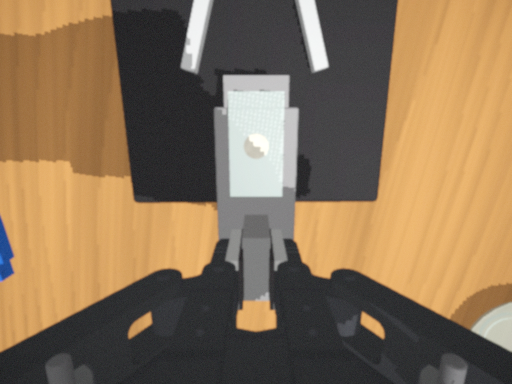

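The carrier is held straight, nose up at (256,78). The plate's near corners are at (134,201) and (378,201), and the rails' near ends are at (190,68) and (318,68). I'll compute the lateral offset and yaw from the edges.

```bash
cat > m2.py <<'E'
from h import *
import json,sys
def edge(c,img,v0,v1,u0,u1,z,sign):
    # sub-pixel step edge along rows (sign +: dark->bright rightwards)
    P=[]
    g=cv2.GaussianBlur(img,(0,0),1).astype(float)
    for v in range(v0,v1,3):
        d=sign*np.gradient(g[v,u0:u1]); k=d.argmax()
        if 0<k<len(d)-1:
            a,b,e=d[k-1:k+2]; P.append(onz(c,u0+k+.5*(a-e)/(a-2*b+e),v,z)[:2])
    P=np.array(P); p=np.polyfit(P[:,1],P[:,0],1); r=P[:,0]-np.polyval(p,P[:,1]); k=abs(r)<.002
    p=np.polyfit(P[k,1],P[k,0],1); return p,r[k].std(),k.sum()
E
python3 - <<'E'
from m2 import *
c=json.load(open("w2.json"));f=cv2.imread("pics/w2.png");r=f[...,2]
for nm,a,y0 in[("plateL",(10,195,100,150,.02,-1),.1),("plateR",(10,195,365,410,.02,1),.1),("carL",(112,200,205,225,.0725,1),.08),("carR",(112,160,288,308,.0725,-1),.08)]:
    p,s,n=edge(c,r,*a);print(nm,"yaw",np.degrees(np.arctan(-p[0])).round(2),"x(.1)",np.polyval(p,.1).round(4),s.round(5),n)
# near edge
g=cv2.GaussianBlur(r,(0,0),1).astype(float)
for u in(150,180,200,320,340,360):
    d=np.gradient(g[180:220,u]);print(u,180+d.argmax(),onz(c,u,180+d.argmax(),.02)[:2].round(4))
for u in(190,318):print("rail end top",onz(c,u,68,.03).round(4))
d=-np.gradient(g[60:90,235:280].mean(1));print("nose row",60+(-d).argmax(),onz(c,256,60+(-d).argmax(),.0725))
E
```

```text
plateL yaw 9.58 x(.1) 0.4664 6e-05 62
plateR yaw 9.53 x(.1) 0.6358 4e-05 62
carL yaw 9.21 x(.1) 0.5318 4e-05 30
carR yaw 9.23 x(.1) 0.5721 5e-05 16
150 202 [0.4887 0.0348]
180 202 [0.5091 0.0381]
200 202 [0.5227 0.0403]
320 201 [0.6042 0.0543]
340 201 [0.6178 0.0565]
360 201 [0.6314 0.0587]
rail end top [0.5092 0.1239 0.03  ]
rail end top [0.5829 0.1358 0.03  ]
nose row 74 [0.54850149 0.12199166 0.0725    ]
```

```bash
python3 -m jog '0 -.001 .04 -.0009;0 0 .037 0;0 0 0 0;0 0 0 0'
python3 -m jog '.02 0 0 0;.02 0 0 0;.02 0 0 0;.02 0 0 0;0 0 0 0'
python3 - <<'E'
from m2 import *
s=bot.read_state();c=bot.camera_params("wrist");f=bot.grab_frame("wrist");cv2.imwrite("pics/w3.png",f);r=f[...,2]
print(s["clock"],s["position"],s["contact_force"],rot(s["orientation"])[:,1].round(4))
z=s["position"][2]-.189+.012
for nm,a in[("plateL",(10,120,60,150,.02,-1)),("plateR",(10,120,365,450,.02,1)),("carL",(112,190,205,225,z,1)),("carR",(112,150,288,308,z,-1))]:
    p,sd,n=edge(c,r,*a);print(nm,"yaw",np.degrees(np.arctan(-p[0])).round(2),"x(.15)",np.polyval(p,.15).round(4),sd.round(5),n)
E
```

```text
clock: 6.4
position: [0.5616, 0.0403, 0.2107]
orientation: [-0.0, 0.645, 0.764, -0.0]
contact_force: [-0.1, -0.1, -1.3]
width: 0.0111
grasp_force: 59.7
clock: 6.9
position: [0.5545, 0.0824, 0.211]
orientation: [-0.0, 0.644, 0.765, 0.001]
contact_force: [-0.1, 0.9, -0.7]
width: 0.0109
grasp_force: 59.7
6.9 [0.55452912 0.08238933 0.21097596] [-0.13048768  0.93995957 -0.74088983] [9.852e-01 1.716e-01 5.000e-04]
plateL yaw 9.57 x(.15) 0.4579 3e-05 37
plateR yaw 9.49 x(.15) 0.6273 0.00027 36
carL yaw 9.93 x(.15) 0.522 3e-05 26
carR yaw 9.87 x(.15) 0.5627 5e-05 13
```

View pics/w3.png

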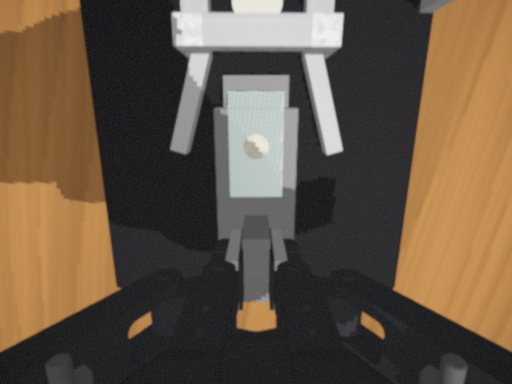

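```bash
python3 -m jog '0 0 .002 .0008;.012 0 0 0;.012 0 0 0;.012 0 0 0;.012 0 0 0;0 0 0 0'
python3 -m jog '.012 0 0 0;.012 0 0 0;.012 0 0 0;.012 0 0 0;.01 0 0 0;0 0 0 0'
python3 -m jog '.004 0 0 0;.004 0 0 0;0 0 0 0'
```

```text
clock: 7.55
position: [0.5508, 0.1048, 0.2098]
orientation: [-0.0, 0.646, 0.763, 0.0]
contact_force: [-0.6, 0.4, -1.1]
width: 0.0107
grasp_force: 59.7
clock: 8.15
position: [0.5461, 0.1331, 0.2098]
orientation: [-0.0, 0.646, 0.763, 0.0]
contact_force: [0.6, 1.1, -1.2]
width: 0.011
grasp_force: 59.7
clock: 8.45
position: [0.5456, 0.136, 0.2097]
orientation: [-0.0, 0.647, 0.763, 0.0]
contact_force: [0.3, 0.6, -0.6]
width: 0.0109
grasp_force: 59.7
```

```bash
python3 -m jog '0 0 .0012 0;.004 0 0 0;.004 0 0 0;0 0 0 0'
python3 -m jog '.003 0 0 0;.003 0 0 0;0 0 0 0'
python3 -m jog '.003 0 0 0;.003 0 0 0;0 0 0 0'
```

```text
clock: 8.85
position: [0.5449, 0.1403, 0.2091]
orientation: [-0.0, 0.647, 0.763, 0.0]
contact_force: [0.4, -0.7, -1.2]
width: 0.0111
grasp_force: 59.7
clock: 9.15
position: [0.5447, 0.1421, 0.2092]
orientation: [0.0, 0.647, 0.762, -0.0]
contact_force: [0.2, -2.8, -0.1]
width: 0.011
grasp_force: 59.8
clock: 9.45
position: [0.5446, 0.1427, 0.2094]
orientation: [0.002, 0.648, 0.762, -0.002]
contact_force: [2.1, -8.2, 3.2]
width: 0.0109
grasp_force: 60.3
```

```bash
python3 -m jog '.003 0 .001 0;.003 0 0 0;0 0 0 0'
python3 -m jog '0 0 0 0;0 0 0 0;0 0 0 0;0 0 0 0;0 0 0 0' 0.5
python3 - <<'E'
from m2 import *
s=bot.read_state();c=bot.camera_params("wrist");f=bot.grab_frame("wrist");cv2.imwrite("pics/w4.png",f)
json.dump({k:np.array(v).tolist() for k,v in c.items()},open("w4.json","w"))
print(s["clock"],s["position"],s["contact_force"],rot(s["orientation"]).round(4))
E
```

```text
clock: 9.75
position: [0.5446, 0.1434, 0.209]
orientation: [0.003, 0.648, 0.761, -0.003]
contact_force: [1.6, -13.5, 5.2]
width: 0.0106
grasp_force: 60.7
clock: 10.25
position: [0.5434, 0.1493, 0.2085]
orientation: [-0.0, 0.647, 0.763, 0.0]
contact_force: [-0.4, -0.5, -0.2]
width: 0.0427
grasp_force: 0.0
10.25 [0.5433705  0.14926518 0.2085402 ] [-0.42805237 -0.53519766 -0.20806588] [[-1.638e-01  9.865e-01 -2.000e-04]
 [ 9.865e-01  1.638e-01  5.000e-04]
 [ 6.000e-04 -1.000e-04 -1.000e+00]]
```

View pics/w4.png

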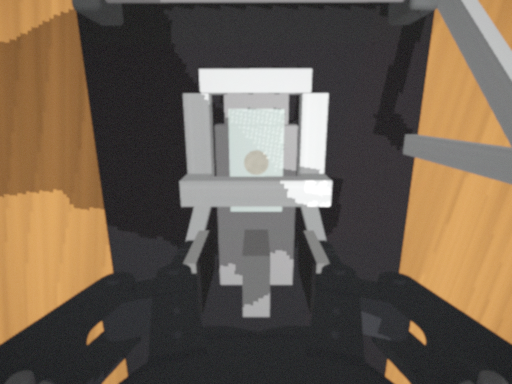

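The carrier is home: its nose edge at row ~94 meets the stop block at (256,80), the sides sit within the rails, and the force rose to 13 N against the stop. Next I lift, turn 90° and look at the rod.

```bash
python3 -m jog '0 0 -.02 0;0 0 -.07 0;0 0 -.095 0;0 0 -.095 0;0 0 -.095 0;.074 0 0 0;.074 0 0 0;.074 0 0 0;.074 0 0 0;.074 0 0 0'
python3 -m jog '0 0 0 .0227;0 0 0 .0227;0 0 0 .0227;0 0 0 .0227;0 0 0 .0227;0 0 0 .0227;0 0 0 .0227;0 0 0 .0227;0 0 0 .0227;0 0 0 .0227' 0.6 30
python3 -m jog '0 0 0 .0227;0 0 0 0;0 0 0 0;0 0 0 0'
python3 - <<'E'
from m2 import *
s=bot.read_state();c=bot.camera_params("wrist");f=bot.grab_frame("wrist");cv2.imwrite("pics/w5.png",f)
cv2.imwrite("pics/s5.png",bot.grab_frame("side"));cv2.imwrite("pics/sc5.png",bot.grab_frame("scene"))
json.dump({k:np.array(v).tolist() for k,v in c.items()},open("w5.json","w"))
print(s["clock"],s["position"],s["joint_positions"].round(2),rot(s["orientation"]).round(4))
E
```

```text
clock: 11.3
position: [0.5128, 0.3325, 0.397]
orientation: [0.0, 0.647, 0.763, 0.0]
contact_force: [0.8, 0.2, 0.5]
width: 0.0425
grasp_force: 0.0
clock: 12.3
position: [0.513, 0.3312, 0.3969]
orientation: [-0.0, 0.989, 0.151, 0.0]
contact_force: [-0.9, -0.6, 0.5]
width: 0.0512
grasp_force: 0.0
clock: 12.7
position: [0.5133, 0.3312, 0.3964]
orientation: [-0.0, 0.996, 0.084, 0.0]
contact_force: [-0.3, 0.5, -0.2]
width: 0.0511
grasp_force: 0.0
12.7 [0.51325678 0.33123241 0.39639187] [-0.69  0.58  0.11  1.64 -0.08  0.92 -1.95] [[ 9.859e-01  1.674e-01 -0.000e+00]
 [ 1.674e-01 -9.859e-01  4.000e-04]
 [ 1.000e-04 -4.000e-04 -1.000e+00]]
```

View pics/w5.png

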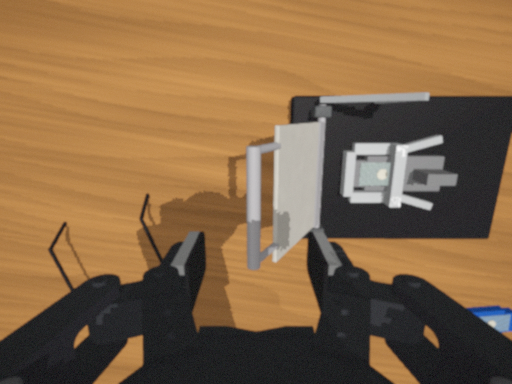

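The wrist view shows the rod vertical at columns 247–261, ends at rows 146 and 268. The panel is to its right and the carrier sits under the bridge. I'll intersect the rod's ray with its 145 mm arc.

```bash
cat > rod.py <<'E'
from m2 import *
yaw=np.radians(9.55);Y=np.array([-np.sin(yaw),np.cos(yaw),0]);X=np.array([np.cos(yaw),np.sin(yaw),0])
O=np.array([.5402,.1649,0]);H=O+.1*Y+[0,0,.035]
def arc(c,u,v,r=.145):
    o,d=ray(c,u,v);o=o-H
    a=np.array([o@Y,o[2]]);b=np.array([d@Y,d[2]])
    t=np.roots([b@b,2*a@b,a@a-r*r]).real.min(); p=o+t*d
    return p+H,np.degrees(np.arctan2(-(p@Y),p[2])),p@X
E
python3 - <<'E'
from rod import *
c=json.load(open("w5.json"));r=cv2.GaussianBlur(cv2.imread("pics/w5.png"),(0,0),1).astype(float)
s=(r.max(2)-r.min(2))
for v in(165,180,195,210):
    d=np.gradient(s[v,238:272]);l=238+d[:17].argmin();q=238+17+d[17:].argmax();print(v,l,q,[np.round(k,4) for k in arc(c,(l+q)/2,v)])
for v in(146,268):print(arc(c,254,v)[2])
E
```

```text
165 246 261 [array([0.5436, 0.3382, 0.1618]), np.float64(-29.0057), np.float64(0.0321)]
180 246 261 [array([0.5332, 0.3364, 0.1618]), np.float64(-29.0086), np.float64(0.0216)]
195 245 261 [array([0.5224, 0.335 , 0.1616]), np.float64(-29.1714), np.float64(0.0107)]
210 246 261 [array([0.5116, 0.3328, 0.1618]), np.float64(-29.0145), np.float64(-0.0003)]
0.04499917529008165
-0.046137858368124535
```

```bash
python3 -m jog '-.003 -.004 .03 0;0 0 .05 0;0 0 .05 0;0 0 .019 0;0 0 0 0;0 0 0 0'
python3 -m jog '0 0 0 0;0 0 0 0;0 0 0 0;0 0 0 0;0 0 0 0;0 0 0 0;0 0 0 0' 0 30
python3 - <<'E'
import numpy as np
t=np.radians(np.r_[-29:41.1:5,45])
y=.29*np.diff(np.sin(t));z=-.29*np.diff(np.cos(t))
print('\n'.join(f"{np.degrees(b):.0f}: 0 {p:.4f} {q:.4f} 0" for b,p,q in zip(t[1:],y,z)))
E
```

```text
clock: 13.45
position: [0.512, 0.3331, 0.3224]
orientation: [-0.0, 0.997, 0.083, 0.001]
contact_force: [-0.4, -0.1, -0.0]
width: 0.0508
grasp_force: 0.0
clock: 14.15
position: [0.5117, 0.3334, 0.3222]
orientation: [-0.001, 0.997, 0.083, 0.001]
contact_force: [-0.9, 1.2, 4.6]
width: 0.0088
grasp_force: 29.5
-24: 0 0.0226 -0.0113 0
-19: 0 0.0235 -0.0093 0
-14: 0 0.0243 -0.0072 0
-9: 0 0.0248 -0.0050 0
-4: 0 0.0251 -0.0029 0
1: 0 0.0253 -0.0007 0
6: 0 0.0253 0.0015 0
11: 0 0.0250 0.0037 0
16: 0 0.0246 0.0059 0
21: 0 0.0240 0.0080 0
26: 0 0.0232 0.0101 0
31: 0 0.0222 0.0121 0
36: 0 0.0211 0.0140 0
41: 0 0.0198 0.0157 0
45: 0 0.0148 0.0138 0
```

```bash
python3 -m jog '0 .0226 -.0113 0;0 .0235 -.0093 0;0 .0243 -.0072 0;0 .0248 -.005 0;0 0 0 0'
python3 -m jog '0 .0251 -.0029 0;0 .0253 -.0007 0;0 .0253 .0015 0;0 .025 .0037 0;0 0 0 0'
python3 -m jog '0 .0246 .0059 0;0 .024 .008 0;0 .0232 .0101 0;0 .0222 .0121 0;0 0 0 0'
python3 - <<'E'
from rod import *
s=bot.read_state();print(s["position"]); p=s["position"]-H;print(p@Y,p[2]-.16, np.degrees(np.arctan2(-(p@Y),p[2]-.16)))
E
```

```text
clock: 14.65
position: [0.5199, 0.2848, 0.3395]
orientation: [-0.001, 0.997, 0.082, 0.001]
contact_force: [-1.2, 1.1, 9.6]
width: 0.0084
grasp_force: 30.8
clock: 15.15
position: [0.5287, 0.2329, 0.3371]
orientation: [0.002, 0.997, 0.081, 0.0]
contact_force: [1.7, -2.0, 6.7]
width: 0.0086
grasp_force: 31.1
clock: 15.65
position: [0.5362, 0.1878, 0.3179]
orientation: [0.001, 0.997, 0.082, 0.0]
contact_force: [4.1, -0.5, -1.1]
width: 0.0087
grasp_force: 31.0
[0.53615653 0.1878412  0.31793709]
-0.07670589748195682 0.12293708767432168 31.961866982822784
```

```bash
python3 -m jog '0 .0211 .014 0;0 .0198 .0157 0;0 0 0 0'
python3 -m jog '0 .0124 .012 0;0 0 0 0;0 0 0 0'
python3 - <<'E'
from rod import *
s=bot.read_state(); p=s["position"]-H;print(p@Y,p[2]-.1604, np.degrees(np.arctan2(-(p@Y),p[2]-.1604)),np.hypot(p@Y,p[2]-.1604))
c=bot.camera_params("side");f=bot.grab_frame("side");cv2.imwrite("pics/s6.png",f)
cv2.imwrite("pics/sc6.png",bot.grab_frame("scene"));cv2.imwrite("pics/w6.png",bot.grab_frame("wrist"))
a=cv2.resize(f[95:205,180:290],(600,600),interpolation=cv2.INTER_CUBIC)
b=cv2.imread("pics/sc6.png");b=cv2.resize(b[120:240,260:380],(600,600),interpolation=cv2.INTER_CUBIC)
cv2.imwrite("pics/c6.png",cv2.resize(np.hstack([a,b]),(800,400)))
E
```

```text
clock: 15.95
position: [0.5393, 0.1684, 0.3032]
orientation: [0.001, 0.997, 0.082, 0.0]
contact_force: [4.4, 0.2, -1.0]
width: 0.0088
grasp_force: 31.2
clock: 16.25
position: [0.5401, 0.1632, 0.2982]
orientation: [0.0, 0.997, 0.083, 0.0]
contact_force: [4.5, -1.5, 0.3]
width: 0.0087
grasp_force: 31.5
-0.10167865798590053 0.10275474285588804 44.69841253054627 0.14455824663156858
```

View pics/c6.png

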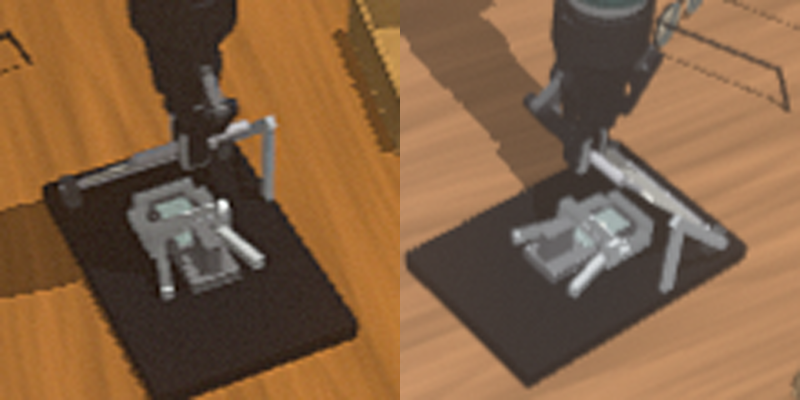

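The panel is edge-on, in line with the cheek in both views, and kinematics give 44.7°. I'll release, back off and measure.

```bash
python3 -m jog '0 0 0 0;0 0 0 0;0 0 0 0;0 0 0 0' 0.35
python3 -m jog '0 0 -.02 0;0 0 -.06 0;0 0 -.09 0;0 0 -.02 0;0 0 0 0;0 0 0 0;0 0 0 0'
python3 - <<'E'
from rod import *
s=bot.read_state();print(s["position"],rot(s["orientation"])[:,0])
c=bot.camera_params("wrist");f=bot.grab_frame("wrist");cv2.imwrite("pics/w7.png",f)
json.dump({k:np.array(v).tolist() for k,v in c.items()},open("w7.json","w"))
cs={}
for n in("side","scene"):cv2.imwrite(f"pics/{n}7.png",bot.grab_frame(n))
for lean in(43,45,47):
    t=np.radians(lean);print(lean,[proj(c,H+X*x-Y*.145*np.sin(t)+[0,0,.145*np.cos(t)]).round(1) for x in(-.03,0,.03)])
E
```

```text
clock: 16.8
position: [0.5392, 0.1639, 0.298]
orientation: [0.0, 0.997, 0.083, -0.001]
contact_force: [-0.3, 0.2, -0.3]
width: 0.0298
grasp_force: 0.0
clock: 17.5
position: [0.5392, 0.1635, 0.3919]
orientation: [0.0, 0.997, 0.083, -0.001]
contact_force: [-1.4, -0.2, -0.9]
width: 0.0299
grasp_force: 0.0
[0.53922821 0.16354699 0.39191664] [ 0.98629283  0.16497716 -0.00299931]
43 [array([253. , 235.7]), array([252.8, 199.2]), array([252.7, 160. ])]
45 [array([257.6, 233.9]), array([257.6, 197.9]), array([257.6, 159.3])]
47 [array([261.9, 232.2]), array([262. , 196.6]), array([262.2, 158.6])]
```

View pics/w7.png

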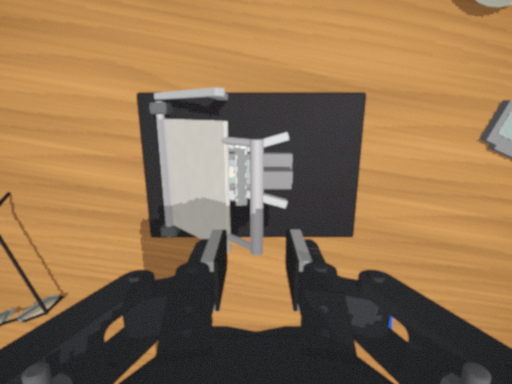

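The rod is now at columns ~251–263. The panel's free edge (228,180) lines up with the cheek top (226,94). I'll measure the lean.

Run:
```python
from rod import *
c=json.load(open("w7.json"));f=cv2.imread("pics/w7.png");r=cv2.GaussianBlur(f,(0,0),.8).astype(float).max(2)
for v in(148,155,215,222,230):
    d=np.gradient(r[v,244:272]);l,q=244+d.argmax(),244+d.argmin();print(v,l,q,arc(c,(l+q)/2,v)[1].round(2),r[v,246:270:2].round())
# hinge & cheek checks
print("hinge ax proj",[proj(c,H+X*x).round(1) for x in(-.05,.05)],"cheek top proj",proj(c,H+X*.08-Y*.071+[0,0,.071]))
g=r[90:105,205:240].max(0);print(g.round())
```

```text
148 253 263 45.16 [210. 205. 179. 183. 201. 213. 212. 201. 174. 111.  76.  64.]
155 252 262 44.75 [167. 158. 159. 181. 200. 212. 211. 200. 182. 165. 163. 163.]
215 249 263 44.32 [ 34.  42. 104. 139. 146. 150. 148. 141. 113.  55.  36.  39.]
222 250 263 44.53 [ 40.  54. 103. 135. 145. 150. 149. 140. 113.  53.  36.  45.]
230 250 263 44.53 [ 50.  56. 101. 134. 145. 150. 148. 141. 115.  65.  52.  51.]
hinge ax proj [array([167.6, 215. ]), array([160.2, 125.7])] cheek top proj [218.21166806  91.43495213]
[186. 186. 186. 186. 186. 185. 185. 186. 189. 195. 201. 204. 204. 204.
 203. 203. 202. 200. 199. 198. 197. 196. 195. 194. 194. 194. 193. 192.
 192. 192. 192. 192. 191. 191. 191.]
```

```bash
python3 -c "
from workcell import bot
print(bot.close_job())"
```

```text
the job is handed in; nothing more can be done
None
```

Carrier_a is home against the stop, the reflector is left leaning at about 44.6° (measured from the wrist camera) with the gripper clear, and the job was handed in at about 17.7 s; no result came back.

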